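# Find the tired spring on the starch table

### The job

One of the three springs on the test board has gone tired. Press each in turn, from the robot's left to right, until its cap is level with the top of its gauge block and no farther, hold it there for a second and feel how hard it pushes back; then set the steel test weight gently, upright and centred, on the cap of the one that pushed back least (on no other) and leave it standing there, with everything else on the table as it was.

Things in the scene. Friction and masses are not known exactly. Their poses are not given: they have to be found in the camera images.
- board: flat wooden board, 130 x 370 x 8 mm, fixed on the table; origin at the centre of its underside, its y axis runs along its length toward the robot's left (board yaw is within 0.25 rad of zero). Three equal plywood stands stand in a row on it, 120 mm apart: left (y about +120 mm on the board), middle (0) and right (-120 mm). Which of the springs a, b, c stands at which place changes, and which is the tired one is not told
- stand_a: plywood stand, 110 x 90 x 30 mm, that carries spring a, fixed on the board and parallel to it; origin at the centre of its underside, 8 mm above the table, on the axis of the spring. On the side away from the robot (43 mm on +x) stands its aluminium gauge block, 8 x 26 mm in plan, whose top is the marked height: 76 mm above the table, 12 mm below the top of the free cap
- cap_a (a point): centre of the top face of the flat round steel cap of spring a (disc 40 mm across, 8 mm thick, on an upright guided coil spring: it moves only up and down); the point moves with the cap. Free, it is 88 mm above the table
- spring_a (a joint): how far spring a is pressed down, m: 0 free, 0.012 when the cap's top is level with the gauge block; the coils are solid at 0.018. It springs back by itself. It is preloaded: the cap starts to move at 1 to 6 N, then the force rises evenly by 0.5 to 1.2 N per mm. A sound spring pushes back about 16 to 20 N at the mark, a tired one about 8 to 9 N
- stand_b: plywood stand, 110 x 90 x 30 mm, that carries spring b, fixed on the board and parallel to it; origin at the centre of its underside, 8 mm above the table, on the axis of the spring. On the side away from the robot (43 mm on +x) stands its aluminium gauge block, 8 x 26 mm in plan, whose top is the marked height: 76 mm above the table, 12 mm below the top of the free cap
- cap_b (a point): centre of the top face of the flat round steel cap of spring b (disc 40 mm across, 8 mm thick, on an upright guided coil spring: it moves only up and down); the point moves with the cap. Free, it is 88 mm above the table
- spring_b (a joint): how far spring b is pressed down, m: 0 free, 0.012 when the cap's top is level with the gauge block; the coils are solid at 0.018. It springs back by itself. It is preloaded: the cap starts to move at 1 to 6 N, then the force rises evenly by 0.5 to 1.2 N per mm. A sound spring pushes back about 16 to 20 N at the mark, a tired one about 8 to 9 N
- stand_c: plywood stand, 110 x 90 x 30 mm, that carries spring c, fixed on the board and parallel to it; origin at the centre of its underside, 8 mm above the table, on the axis of the spring. On the side away from the robot (43 mm on +x) stands its aluminium gauge block, 8 x 26 mm in plan, whose top is the marked height: 76 mm above the table, 12 mm below the top of the free cap
- cap_c (a point): centre of the top face of the flat round steel cap of spring c (disc 40 mm across, 8 mm thick, on an upright guided coil spring: it moves only up and down); the point moves with the cap. Free, it is 88 mm above the table
- spring_c (a joint): how far spring c is pressed down, m: 0 free, 0.012 when the cap's top is level with the gauge block; the coils are solid at 0.018. It springs back by itself. It is preloaded: the cap starts to move at 1 to 6 N, then the force rises evenly by 0.5 to 1.2 N per mm. A sound spring pushes back about 16 to 20 N at the mark, a tired one about 8 to 9 N
- weight_mid (a point): middle (half-way up, 41 mm above its foot) of the steel test weight, standing upright on the table: 82 mm high, about 0.87 kg; body 52 mm across and 46 mm high, on it a round grip 24 mm across and 36 mm high, whose middle is 23 mm above this point; z axis upward. Resting on the cap of the tired spring it presses it down about 12 mm, to the mark; a sound spring gives only 3 to 5 mm under it
- spare1: spare orange peg lying on the table, 85 mm long, 22 mm thick; origin at its foot end; a bystander, to be left alone
- spare2: second spare orange peg lying on the table, as the first; a bystander, to be left alone
- spoon: steel tablespoon lying on the table, 200 mm long; a bystander, to be left alone
- brush: grey silicone brush lying on the table; a bystander, to be left alone
- mug: white mug, 84 mm across, 90 mm high; a bystander, to be left alone
There are look-alikes about, which are no part of the job. Of the things that look like the part that bears weight_mid, take the one that is farthest to the robot's left at the start.

How it is judged (in metres and radians):
On the way, in this order (a step that is already met when the one before it is completed fails the run):
1. the left spring is held pressed with its cap level with its gauge block (within 2.5 mm) for 0.5 s (((y of stand_a in the frame of board above 0.06 m and value of joint spring_a between 0.0095 and 0.0145 m) or (y of stand_b in the frame of board above 0.06 m and value of joint spring_b between 0.0095 and 0.0145 m) or (y of stand_c in the frame of board above 0.06 m and value of joint spring_c between 0.0095 and 0.0145 m))), for 0.5 s.
2. the middle spring is held pressed with its cap level with its gauge block (within 2.5 mm) for 0.5 s (((y of stand_a in the frame of board between -0.06 and 0.06 m and value of joint spring_a between 0.0095 and 0.0145 m) or (y of stand_b in the frame of board between -0.06 and 0.06 m and value of joint spring_b between 0.0095 and 0.0145 m) or (y of stand_c in the frame of board between -0.06 and 0.06 m and value of joint spring_c between 0.0095 and 0.0145 m))), for 0.5 s.
3. the right spring is held pressed with its cap level with its gauge block (within 2.5 mm) for 0.5 s (((y of stand_a in the frame of board below -0.06 m and value of joint spring_a between 0.0095 and 0.0145 m) or (y of stand_b in the frame of board below -0.06 m and value of joint spring_b between 0.0095 and 0.0145 m) or (y of stand_c in the frame of board below -0.06 m and value of joint spring_c between 0.0095 and 0.0145 m))), for 0.5 s.
At the end, for the whole second after the job is handed in: The weight stands upright (within 0.1 rad), released, on the cap of the tired spring, within 12 mm of its centre, and holds that spring pressed to its mark (within 2.5 mm); the other two springs have sprung back to within 2.5 mm of free (angle between weight_mid's own z axis and vertical below 0.1 rad and ((horizontal distance between weight_mid and cap_a below 0.012 m and value of joint spring_a between 0.0095 and 0.0145 m and value of joint each of spring_b, spring_c below 0.0025 m) or (horizontal distance between weight_mid and cap_b below 0.012 m and value of joint spring_b between 0.0095 and 0.0145 m and value of joint each of spring_a, spring_c below 0.0025 m) or (horizontal distance between weight_mid and cap_c below 0.012 m and value of joint spring_c between 0.0095 and 0.0145 m and value of joint each of spring_a, spring_b below 0.0025 m))); the robot touches nothing.
It fails at once if the weight is set down on a sound spring (it rests with over 7 N on a spring that has given less than 6 mm) ((contact force between stand_a and weight above 7 N and value of joint spring_a below 0.006 m) or (contact force between stand_b and weight above 7 N and value of joint spring_b below 0.006 m) or (contact force between stand_c and weight above 7 N and value of joint spring_c below 0.006 m)).
It fails at once if a spring is pressed more than 3.5 mm past its mark (0.0155 m) (value of joint any of spring_a, spring_b, spring_c above 0.0155 m).
It fails at once if the robot presses a spring or its stand with more than 25 N (contact force between anything else and stand_a above 25 N or contact force between anything else and stand_b above 25 N or contact force between anything else and stand_c above 25 N).
It fails at once if a bystander is moved by more than 25 mm (distance of any of spare1, spare2, spoon, brush, mug from where it was at the start of the episode above 0.025 m).
It also fails if it takes over 64 s, if anything falls off the work surface, if the arm or the gripper's body presses on something with over 40 N, if the wrist force passes 120 N, or if a joint passes its speed limit or range.

### The arm

A 7-joint arm with a two-finger parallel gripper is mounted at the origin on the work surface. World frame = base frame: x ahead of the robot, y to its left, z up, the work surface at z = 0. Lengths are in mm, angles in rad, forces in N, time in s.
With the tool pointing down it reaches from about 425 to 950 mm from the base axis. Payload 16.7 kg.
Tool frame: the origin (TCP) lies at the very end of the fingers, on their centre line; the grasp point (between the pads) lies ctrl.tcp_to_grasp behind it (ctrl.tcp_to_grasp is the distance from the TCP to the grasp point, in mm); z points along the fingers, y is the direction in which the jaws open and shut (so a half turn about z gives the same grasp; the last joint's range is limited). The gripper opens to 94 mm and grips with 3 to 60 N. Pads are 16 mm wide; open, the fingers measure 119 mm over their backs; the gripper's body (75 mm by 177 mm) begins 78 mm behind the grasp point.
Start: joints at [1.163, 0.426, 0.074, 1.606, -0.034, 1.111, -0.067], TCP at [172.064, -652.661, 180.567] pointing down, gripper open.
Joint ranges: [-2.85, 2.85], [-0.5, 2.14], [-1.23, 1.37], [0.21, 2.46], [-1.02, 4.16], [0.16, 2.05], [-2.73, 2.73]. Speed limits (rad/s): [1.89, 1.89, 2.39, 2.39, 3.01, 3.01, 3.01].

### API

Orientations are given as a unit quaternion [x, y, z, w].
In Python, from rig import status, read_camera, camera_info, ctrl, search_frame, outline_of, mark_of gives the robot as it stands.
- The arm moves only by the tool carry_out, never from a script. Its argument "targets" is a list that holds one entry, the list of rows, each a list of 7 numbers: the shift along the tool's x, y, z each as a share of 0.15 m, from -1 to 1, then the turn, a rotation vector about the tool's x, y, z each as a share of 45 degrees, from -1 to 1, then the closure, from 0 (fully open) to 1 (shut). A call has 1 to 20 rows; each row shifts and turns the commanded pose from where the row before left it, along the tool's axes as they then stand; what a row does not reach is not made up. A row lasts 1/12 s, in which the tool goes at most 41.7 mm and 7.16 degrees, less where a joint would pass 70% of its speed; a pose out of reach is approached as far as the arm can. A call with a number of a shift or a turn outside -1 to 1 is refused whole. A call with a gripper value outside its range is refused whole. The fingers move at their own pace and stop on an object; "newtons" is the grip in N (left out, the last holds). Time passes only in rows, so rows that do not move let the fingers close. It gives the time, the measured TCP pose, the force and the opening at its end, in the units of the state.
- status.sense(): the state, without advancing time (a new reading comes with each control period).
- read_camera(name): name is "side" or "top" or "wrist"; returns the picture (384x512x3 uint8, blue, green, red); there is no depth.
- camera_info(name): a dict with "K" (3x3 intrinsics, pixels), "k1" (the pictures are not rectified: a ray, as slopes to the right and down, at radius r is drawn at 1 + k1 r^2 times it, then the intrinsics apply), "camera_from_world" (4x4, takes a point from world to camera coordinates). Camera axes: x right, y up, looking along -z (the intrinsics and any distortion apply to the point x, -y, -z); pixel columns grow to the right and rows downward; lengths in mm; the calibration is good to about 2 mm. A picture is of the moment at which its call begins: read the wrist's pose just before it. camera_info takes no time and is no camera call; for the wrist camera it gives the pose at the moment of the call.
- ctrl.finish_job(): hands the job in, once; it reports no verdict.
Trained networks look in the newest picture that a camera, given by its name, has taken for a name from the list of things; names that differ only in an ending like _2 or _b are one class to them, and where a whole thing is asked for, a point or a joint stands for the part that bears it (a point fixed in the world has none). Each returns a list of dicts, best first, with "p" (0 to 1); they miss things now and then, are a little off and sometimes report something else, mostly with a low value. They report only what shows in the picture. A call takes as long as a camera call. They do not tell look-alikes from the thing itself.
- search_frame(camera, query): "location" ([column, row] in pixels, amid what is visible of it).
- outline_of(camera, query): "region" (384x512 bool, what is visible of it) and "location" ([column, row] in pixels, amid what is visible of it).
- mark_of(camera, query): "location" ([column, row] in pixels: a listed point, or the origin of a listed thing).
The state is a dict: "clock": time; "qpos": joint angles; "qd": joint speeds; "effort": joint torques, N m; "eef_pos": TCP position; "tool_rot": TCP orientation; "wrist_force": force on the tool from outside, world axes, zero at the start; "torque": the same for the moment, N m; "grip_width": finger opening in mm.
Only numpy, scipy, OpenCV 4.12 (cv2) and the standard library are available. Lean on these libraries where they do the work, as an engineer would, in place of code of your own. Each camera call takes 0.05 s, during which the arm holds its last target.

## Working session

There is one attempt and no reset: what is moved stays moved. The work goes in short steps, Python scripts to look and compute and a tool call to move; the robot and the scene stay as the last step left them, time stands still between calls to the robot, and variables do not carry over. Pictures are saved under pics/ and viewed, and the job is handed in when it is done.

Besides the shell and the picture viewer there is one more tool, called after "Request:" by a JSON object that holds its "api" and its "payload", one argument or row to a line. carry_out: Moves the arm, as the interface text tells. Shift numbers are shares of 0.15 m and turn numbers shares of 45 degrees, none past 1 either way. Its arguments: {"type":"object","properties":{"targets":{"type":"array"},"newtons":{"type":"number"}},"required":["targets"]}

```bash
mkdir -p pics; ls; python3 - <<'E'
from rig import *
import cv2
print(status.sense()); print(ctrl.tcp_to_grasp)
for n in ("side","top","wrist"):
    i=camera_info(n); print(n,i)
    cv2.imwrite(f"pics/{n}0.png",read_camera(n))
E
```

```text
pics
{'clock': 0.0, 'qpos': array([ 1.16347993,  0.42673507,  0.07386184,  1.60663455, -0.03409612,
        1.11077793, -0.06713758]), 'qd': array([ 0.00101309,  0.00086908,  0.00093052, -0.00152039,  0.00094289,
        0.00209608, -0.00061554]), 'effort': array([-1.21314133e-04, -9.35834527e+01,  3.66648585e+00, -4.54192185e+01,
       -4.87616693e-02,  2.02607678e-02,  1.30540980e-04]), 'eef_pos': array([ 171.93973085, -652.2366188 ,  179.86176066]), 'tool_rot': array([ 9.91707664e-01,  1.28512605e-01, -1.34744834e-04, -6.33414526e-04]), 'wrist_force': array([ 0.21543694,  0.38975921, -0.14508769]), 'torque': array([-0.00546288, -0.01079321, -0.03788711]), 'grip_width': 94.06476360298089}
18.8
side {'K': array([[394.58457072,   0.        , 258.9978167 ],
       [  0.        , 394.58457072, 195.26797818],
       [  0.        ,   0.        ,   1.        ]]), 'k1': 0.019098755032300595, 'camera_from_world': array([[ 9.90402674e-01, -1.37256836e-01,  1.62204897e-02,
        -5.89687265e+02],
       [ 7.05436274e-02,  6.02931707e-01,  7.94667826e-01,
        -1.29043292e+02],
       [-
[... 577 characters left out ...]
1208429e-02,  9.94318123e-01,
        -1.16619062e+03],
       [ 0.00000000e+00,  0.00000000e+00,  0.00000000e+00,
         1.00000000e+00]])}
wrist {'K': array([[286.29917909,   0.        , 253.21451293],
       [  0.        , 286.29917909, 192.48071433],
       [  0.        ,   0.        ,   1.        ]]), 'k1': -0.04863683966263028, 'camera_from_world': array([[ 2.55868628e-01, -9.66710344e-01, -1.53516014e-03,
        -6.74450393e+02],
       [ 9.34723485e-01,  2.47806862e-01, -2.54722920e-01,
         2.73927097e+01],
       [ 2.46623705e-01,  6.37406540e-02,  9.67012863e-01,
        -3.91194569e+02],
       [ 0.00000000e+00,  0.00000000e+00,  0.00000000e+00,
         1.00000000e+00]])}
```

View pics/top0.png

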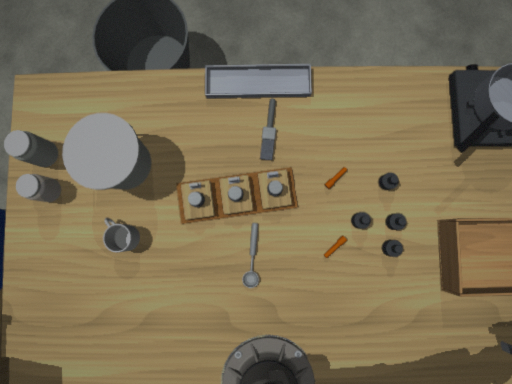

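View pics/side0.png

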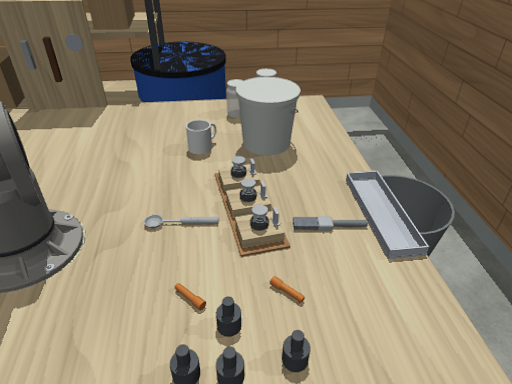

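```bash
cat > h.py <<'E'
from rig import *
import numpy as np, cv2
from scipy.spatial.transform import Rotation as R
def ray(n,px):
    i=camera_info(n);K=i["K"];k=i["k1"];T=i["camera_from_world"]
    d=np.array([(px[0]-K[0,2])/K[0,0],(px[1]-K[1,2])/K[1,1]]);u=d.copy()
    for _ in range(30): u=d/(1+k*(u@u))
    v=T[:3,:3].T@np.array([u[0],-u[1],-1.]);return -T[:3,:3].T@T[:3,3],v
def atz(n,px,z):
    o,v=ray(n,px);return o+v*(z-o[2])/v[2]
def proj(n,p):
    i=camera_info(n);K=i["K"];T=i["camera_from_world"];c=T[:3,:3]@np.asarray(p,float)+T[:3,3]
    u=np.array([c[0],-c[1]])/-c[2];u=u*(1+i["k1"]*(u@u));return K[:2,:2]@u+K[:2,2]
E
python3 - <<'E'
from h import *
for cam in ("top","side"):
  for q,z in (("cap_a",88),("weight_mid",41),("board",0),("stand_a",8)):
    for d in mark_of(cam,q): print(cam,q,round(d["p"],2),np.round(d["location"],1),np.round(atz(cam,d["location"],z),1))
E
```

```text
top cap_a 0.67 [236.1 194.2] [569.5  88.1  88. ]
top cap_a 0.56 [191.7 199.3] [556.  218.9  88. ]
top cap_a 0.55 [274.6 187.9] [586.6 -25.1  88. ]
top weight_mid 0.75 [387.6 176.8] [ 621.6 -375.    41. ]
top weight_mid 0.71 [400.  222.3] [ 481.7 -406.5   41. ]
top weight_mid 0.7 [393.2 245.7] [ 411.6 -382.5   41. ]
top weight_mid 0.61 [345.2 166.2] [ 656.1 -245.4   41. ]
top weight_mid 0.57 [361.8 222. ] [ 484.4 -289.7   41. ]
top board 0.67 [253.  252.5] [394.8  41.8   0. ]
top board 0.57 [240.1 196.1] [571.7  80.5   0. ]
top board 0.46 [276.1 186.8] [599.7 -33.6   0. ]
top stand_a 0.93 [272.2 191.6] [583.8 -20.8   8. ]
top stand_a 0.84 [195.3 199.3] [562.6 221.3   8. ]
top stand_a 0.69 [236.6 195.8] [572.   91.1   8. ]
side cap_a 0.64 [247.9 183. ] [575.5  85.9  88. ]
side cap_a 0.64 [241.1 156.2] [571.1 224.7  88. ]
side cap_a 0.63 [258.6 210.7] [588.2 -34.2  88. ]
side cap_a 0.39 [243.6 206.3] [553.2 -12.6  88. ]
side weight_mid 0.92 [294.1 347.7] [ 607.8 -381.    41. ]
side weight_mid 0.83 [227.6 315.3] [ 490.6 -294.9   41. ]
side weight_mid 0.78 [231.1 361.3] [ 489.6 -392.7   41. ]
side weight_mid 0.69 [184.1 363.1] [ 406.2 -385.2   41. ]
side stand_a 0.97 [244.3 204.7] [565.9  92.8   8. ]
side stand_a 0.97 [259.2 232.6] [592.  -27.6   8. ]
side stand_a 0.76 [239.7 180.9] [564.5 210.8   8. ]
```

Four weight-like things show, in top-image pixels (389,181), (361,220), (397,222) and (393,247). Farthest to the left is the one at (361,220), near world (487,-292). I'll check it in a crop and refine the cap positions.

```bash
python3 - <<'E'
from h import *
i=camera_info("wrist");T=i["camera_from_world"];o=-T[:3,:3].T@T[:3,3]
s=status.sense();Rt=R.from_quat(s["tool_rot"]).as_matrix()
print("cam in tool",Rt.T@(o-s["eef_pos"]),"axis",Rt.T@(-T[2,:3]), Rt)
a=cv2.imread("pics/top0.png");b=cv2.imread("pics/side0.png")
c1=cv2.resize(a[160:270,170:310],None,fx=4,fy=4,interpolation=2)
c2=cv2.resize(a[160:270,320:420],None,fx=3,fy=3,interpolation=2);cv2.imwrite("pics/c1.png",c1)
c3=cv2.resize(b[270:384,160:320],None,fx=3,fy=3,interpolation=2)
c=np.zeros((345,790,3),np.uint8);c[:c2.shape[0],:300]=c2;c[:342,305:785]=c3;cv2.imwrite("pics/c2.png",c)
E
```

```text
cam in tool [ 7.38299449e+01  1.51209436e-01 -2.04268630e+02] axis [-2.54624459e-01 -1.58192329e-04  9.67039999e-01] [[ 9.66969925e-01  2.54890494e-01 -5.21772910e-06]
 [ 2.54890494e-01 -9.66969924e-01  4.58872311e-05]
 [ 6.65083189e-06 -4.57015220e-05 -9.99999999e-01]]
```

View pics/c1.png

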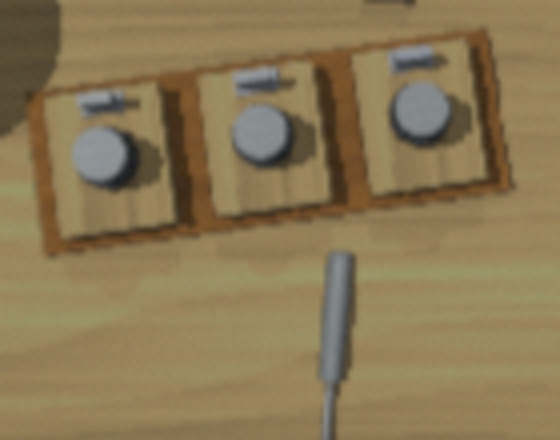

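View pics/c2.png

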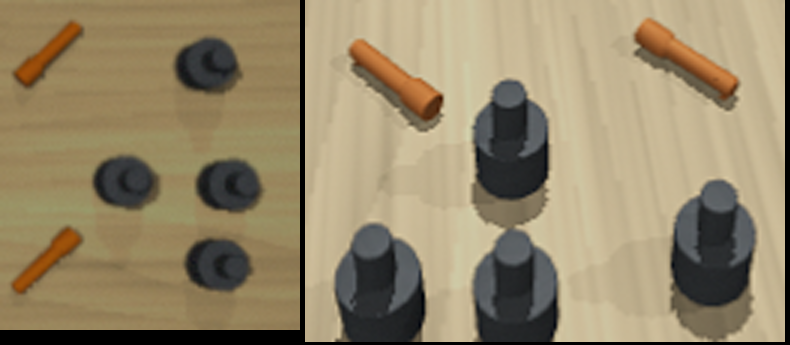

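The crop confirms four dark weights. The leftmost one (crop (125,182), top (361,220)) is nearest the pegs and robot-left of the others. The cap tops are at top pixels (195.3,199), (235.5,193.5) and (275.3,187.3).

```bash
python3 - <<'E'
from h import *
P=[atz("top",p,88) for p in ((195.2,198.9),(235.4,193.4),(275.2,187.2))]
Q=[atz("side",p,88) for p in ((241.1,156.2),(247.9,183),(258.6,210.7))]
for p,q in zip(P,Q): print(p.round(1),q.round(1))
for X in(P,Q):
  d=X[0]-X[2];print(np.hypot(d[0],d[1]),np.arctan2(-d[0],d[1]),np.mean(X,0))
E
```

```text
[557.1 208.5  88. ] [571.1 224.7  88. ]
[571.8  90.1  88. ] [575.5  85.9  88. ]
[588.6 -26.9  88. ] [588.2 -34.2  88. ]
237.57296981010066 0.1331226847589767 [572.52774248  90.57380139  88.        ]
259.4643577774399 0.06593024022905679 [578.28081241  92.15020509  88.        ]
```

Request:
{"api": "carry_out", "payload": {
  "targets": [
    [[0,0,0,0,0,0.08,1],[0,0,0,0,0,0.08,1],[0.18,-0.18,-0.013,0,0,0,1],[0.18,-0.18,-0.013,0,0,0,1],[0.18,-0.18,-0.013,0,0,0,1],[0.18,-0.18,-0.013,0,0,0,1],[0.18,-0.18,-0.013,0,0,0,1],[0.18,-0.18,-0.013,0,0,0,1],[0.18,-0.18,-0.013,0,0,0,1],[0.18,-0.18,-0.013,0,0,0,1],[0.18,-0.18,-0.013,0,0,0,1],[0.18,-0.18,-0.013,0,0,0,1]]
  ],
  "newtons": 20
}}

```text
clock: 1.55
eef_pos: [405.0, -347.9, 200.5]
tool_rot: [0.998, 0.066, 0.0, 0.0]
wrist_force: [1.0, -1.2, 0.3]
grip_width: 17.6
```

Request:
{"api": "carry_out", "payload": {
  "targets": [
    [[0.107,-0.226,0,0,0,0,1],[0.107,-0.226,0,0,0,0,1],[0.107,-0.226,0,0,0,0,1],[0.107,-0.226,0,0,0,0,1],[0.107,-0.226,0,0,0,0,1],[0.107,-0.226,0,0,0,0,1],[0.107,-0.226,0,0,0,0,1],[0.107,-0.226,0,0,0,0,1],[0.107,-0.226,0,0,0,0,1],[0.107,-0.226,0,0,0,0,1],[0.107,-0.226,0,0,0,0,1],[0.107,-0.226,0,0,0,0,1],[0.107,-0.226,0,0,0,0,1],[0.107,-0.226,0,0,0,0,1],[0,0,0,0,0,0,1],[0,0,0,0,0,0,1],[0,0,0,0,0,0,1]]
  ]
}}

```text
clock: 2.97
eef_pos: [564.3, 150.2, 199.9]
tool_rot: [0.998, 0.066, -0.0, 0.0]
wrist_force: [-0.8, 0.2, 0.6]
grip_width: 0.8
```

```bash
python3 - <<'E'
from h import *
s=status.sense();print(s["clock"],s["eef_pos"],s["tool_rot"],s["wrist_force"],s["grip_width"])
a=read_camera("wrist");cv2.imwrite("pics/w1.png",a)
for d in outline_of("wrist","cap_a"): 
  ys,xs=np.nonzero(d["region"]);print(round(d["p"],2),d["location"],xs.size,xs.min(),xs.max(),ys.min(),ys.max())
for d in mark_of("wrist","cap_a"): print(round(d["p"],2),d["location"],atz("wrist",d["location"],88).round(1))
E
```

```text
2.9667 [564.2813538  150.20898021 199.8989937 ] [ 9.97815922e-01  6.60554400e-02 -1.92341506e-04  1.68381508e-04] [-0.83240806  0.19134144  0.59123809] 0.8437899041435586
0.91 [199.6, 180.2] 969 183 217 163 197
0.73 [406.3, 177.3] 1212 382 426 164 197
0.57 [304.8, 175.9] 1000 288 323 163 198
0.95 [306.3, 176.9] [580.9  90.7  88. ]
0.82 [411.2, 180.1] [593.3 -30.1  88. ]
0.81 [201.2, 182.2] [559.2 207.9  88. ]
```

View pics/w1.png

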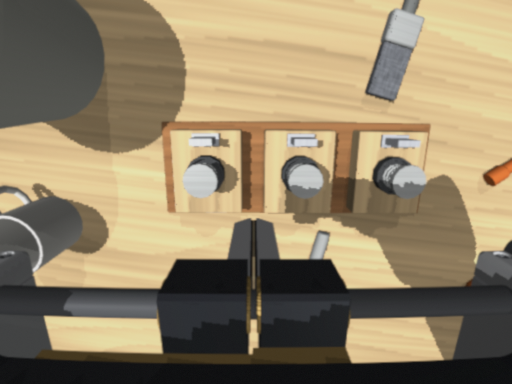

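The wrist view shows the three caps in a row near (200,180), (305,180) and (409,180), with the gauge blocks above them. I'll refine the centres on an enlarged crop.

```bash
python3 - <<'E'
from h import *
a=cv2.imread("pics/w1.png")
cv2.imwrite("pics/c3.png",cv2.resize(a[125:225,170:435],None,fx=3,fy=3,interpolation=2))
for p in ((200,180.5),(305,180),(409,180.5)): print(atz("wrist",p,88).round(1))
X=[atz("wrist",p,88) for p in ((200,180.5),(409,180.5))];d=X[0]-X[1];print(np.linalg.norm(d),np.arctan2(-d[0],d[1]))
E
```

```text
[561.  209.4  88. ]
[577.2  91.6  88. ]
[592.5 -27.6  88. ]
239.0956985718818 0.1320342938310152
```

View pics/c3.png

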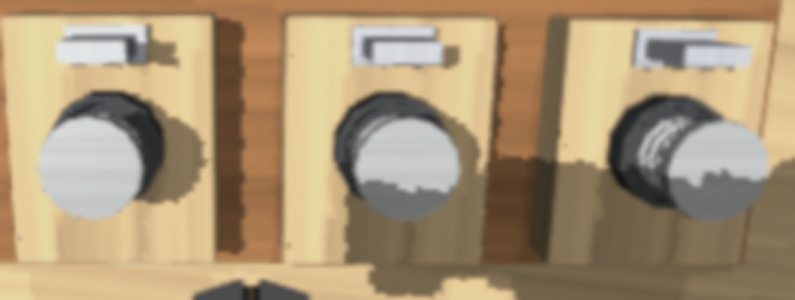

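Request:
{"api": "carry_out", "payload": {
  "targets": [
    [[0.01,-0.196,0.05,0,0,0,1],[0.01,-0.197,0.1,0,0,0,1],[0,0,0.2,0,0,0,1],[0,0,0.2,0,0,0,1],[0,0,0.12,0,0,0,1],[0,0,0.03,0,0,0,1],[0,0,0,0,0,0,1],[0,0,0,0,0,0,1],[0,0,0,0,0,0,1]]
  ]
}}

```text
clock: 3.87
eef_pos: [560.6, 209.4, 96.8]
tool_rot: [0.998, 0.066, 0.001, -0.0]
wrist_force: [-0.5, 0.6, 0.6]
grip_width: 0.5
```

```bash
python3 - <<'E'
from h import *
s=status.sense();print(s["clock"],s["eef_pos"],s["tool_rot"],s["wrist_force"],s["grip_width"])
a=read_camera("wrist");cv2.imwrite("pics/w2.png",a)
cv2.imwrite("pics/s2.png",cv2.resize(read_camera("side")[110:260,180:320],None,fx=4,fy=4,interpolation=2))
E
```

```text
3.8667 [560.6019889  209.44345191  96.76434871] [ 9.97843099e-01  6.56344649e-02  1.08322790e-03 -3.05283716e-04] [-0.45452342  0.62359894  0.56972154] 0.4712575244702605
```

View pics/w2.png

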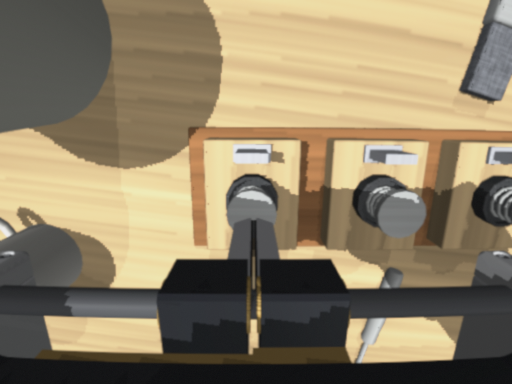

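View pics/s2.png

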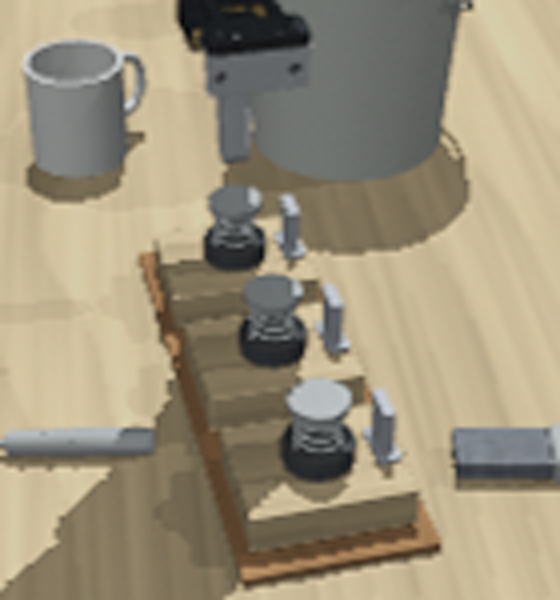

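```bash
python3 - <<'E'
from h import *
p=status.sense()["eef_pos"];print(p)
for c in("side","wrist","top"): print(c,proj(c,p),proj(c,[560,209.4,88]))
print(proj("side",[576,91,88]),proj("side",[591.5,-28,88]))
a=read_camera("top");cv2.imwrite("pics/t3.png",cv2.resize(a[140:250,150:310],None,fx=5,fy=5,interpolation=2))
E
```

```text
[560.4617285  209.5103134   96.56856173]
side [237.97728391 156.64067452] [237.87217117 159.14890238]
wrist [253.03522014 218.08267404] [253.11218914 214.95202512]
top [194.39874784 197.51519105] [194.91568298 197.92100687]
[247.87488894 181.90083379] [259.56271454 209.03107788]
```

```bash
python3 - <<'E'
import cv2
a=cv2.imread("pics/w2.png");cv2.imwrite("pics/c4.png",cv2.resize(a[120:260,180:440],None,fx=3,fy=3,interpolation=2))
E
```

```text
(no output)
```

View pics/c4.png

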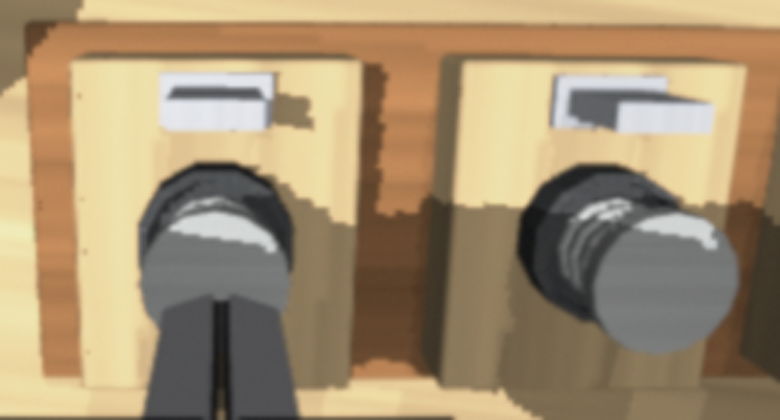

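View pics/t3.png

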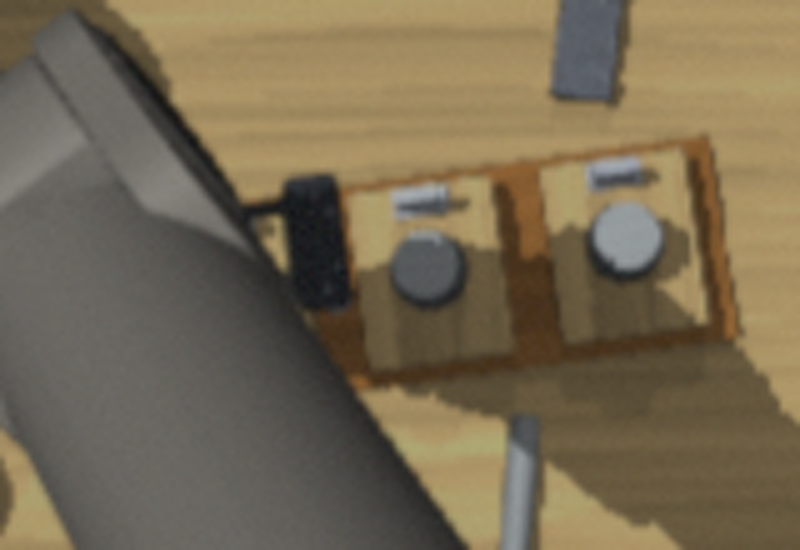

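```bash
python3 - <<'E'
from h import *
print(status.sense()["eef_pos"])
a=read_camera("side");cv2.imwrite("pics/s3.png",cv2.resize(a[120:180,205:275],None,fx=8,fy=8,interpolation=0))
for z in (97,120,140,160,200): print(z,proj("side",[560.5,209.4,z]))
E
```

```text
[560.26298465 209.54020194  96.31767788]
97 [237.99146177 156.53423611]
120 [237.86261537 149.7643261 ]
140 [237.74778089 143.74067853]
160 [237.63024846 137.58525234]
200 [237.38668905 124.86065096]
```

View pics/s3.png

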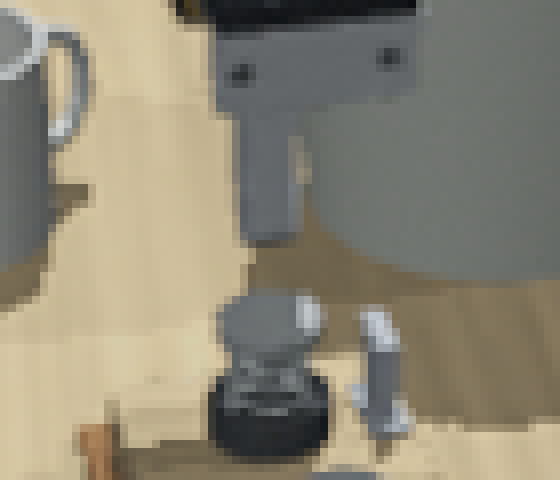

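The side view shows the fingertip at row 150. Its TCP at z≈97 should appear at row 156.5, so the tip may sit higher than reported. I'll descend in small steps, using force as the guide.

Request:
{"api": "carry_out", "payload": {
  "targets": [
    [[0,0,0.04,0,0,0,1],[0,0,0.02,0,0,0,1],[0,0,0,0,0,0,1],[0,0,0,0,0,0,1],[0,0,0,0,0,0,1]]
  ]
}}

```text
clock: 4.48
eef_pos: [559.6, 209.5, 86.0]
tool_rot: [0.998, 0.066, -0.0, -0.0]
wrist_force: [0.5, 0.2, 0.4]
grip_width: 0.3
```

Request:
{"api": "carry_out", "payload": {
  "targets": [
    [[0,0,0.02,0,0,0,1],[0,0,0,0,0,0,1],[0,0,0,0,0,0,1],[0,0,0,0,0,0,1]]
  ]
}}

```text
clock: 4.82
eef_pos: [559.6, 209.5, 83.1]
tool_rot: [0.998, 0.066, -0.0, -0.0]
wrist_force: [-0.3, 1.0, -0.9]
grip_width: 0.7
```

```bash
python3 - <<'E'
from h import *
s=status.sense();print(s["eef_pos"],s["wrist_force"])
a=read_camera("side");cv2.imwrite("pics/s4.png",cv2.resize(a[120:180,205:275],None,fx=8,fy=8,interpolation=0))
E
```

```text
[559.59543709 209.45722768  83.11708911] [-0.30623701  0.95106593 -0.9364204 ]
```

View pics/s4.png

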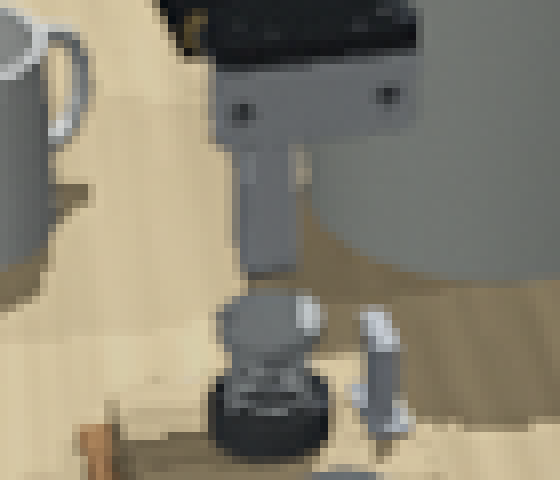

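The tip is at row 154 and the cap is still free at row 160.5, so there is no contact at TCP z=83. I'll keep going in guarded steps.

Request:
{"api": "carry_out", "payload": {
  "targets": [
    [[0,0,0.02,0,0,0,1],[0,0,0.02,0,0,0,1],[0,0,0,0,0,0,1],[0,0,0,0,0,0,1],[0,0,0,0,0,0,1]]
  ]
}}

```text
clock: 5.28
eef_pos: [559.6, 209.4, 77.1]
tool_rot: [0.998, 0.066, -0.0, -0.0]
wrist_force: [-0.5, -0.3, 0.1]
grip_width: 0.6
```

```bash
python3 - <<'E'
from h import *
s=status.sense();print(s["eef_pos"],s["wrist_force"])
a=read_camera("side");b=read_camera("wrist")
cv2.imwrite("pics/s5.png",np.hstack([cv2.resize(a[120:180,205:275],(392,336),interpolation=0),cv2.resize(b[120:260,180:343],(391,336),interpolation=2)]))
E
```

```text
[559.58419834 209.44157161  77.05943486] [-0.4834822  -0.26439243  0.05504012]
```

View pics/s5.png

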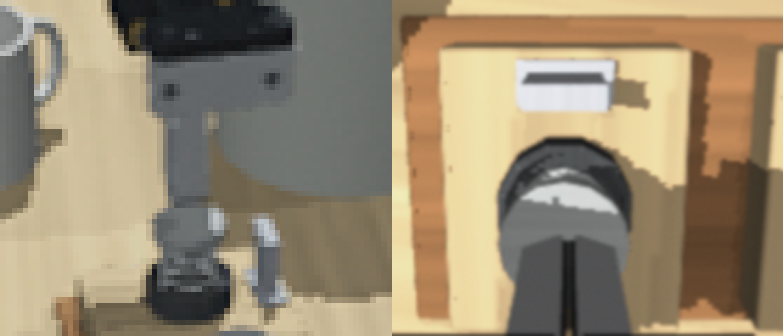

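Request:
{"api": "carry_out", "payload": {
  "targets": [
    [[0,0,0.02,0,0,0,1],[0,0,0.02,0,0,0,1],[0,0,0,0,0,0,1],[0,0,0,0,0,0,1],[0,0,0,0,0,0,1]]
  ]
}}

```text
clock: 5.8
eef_pos: [559.6, 209.4, 71.1]
tool_rot: [0.998, 0.066, -0.0, -0.0]
wrist_force: [-0.3, 0.3, -1.1]
grip_width: 0.5
```

```bash
python3 - <<'E'
from h import *
s=status.sense();print(s["eef_pos"],s["wrist_force"])
a=read_camera("side");b=read_camera("wrist")
cv2.imwrite("pics/s6.png",np.hstack([cv2.resize(a[120:180,205:275],(392,336),interpolation=0),cv2.resize(b[120:260,180:343],(391,336),interpolation=2)]))
E
```

```text
[559.60410272 209.43862015  71.08366595] [-0.29819363  0.32121388 -1.10525246]
```

View pics/s6.png

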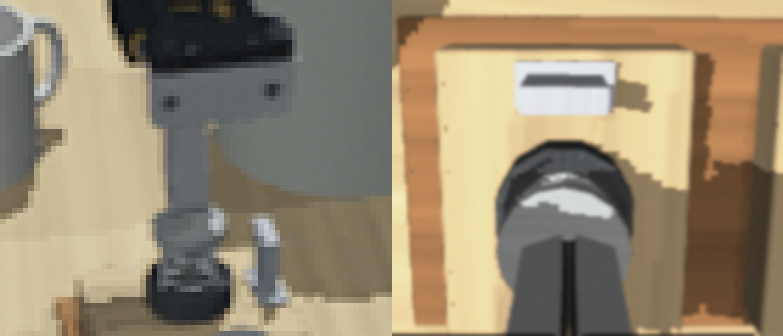

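```bash
python3 - <<'E'
from h import *
a=read_camera("side");b=read_camera("wrist")
f=lambda x:np.clip((x.astype(float)-40)*1.8,0,255).astype(np.uint8)
cv2.imwrite("pics/s7.png",np.hstack([cv2.resize(f(a[140:175,225:260]),(395,395),interpolation=0),cv2.resize(f(b[165:255,210:300]),(395,395),interpolation=2)]))
E
```

```text
(no output)
```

View pics/s7.png

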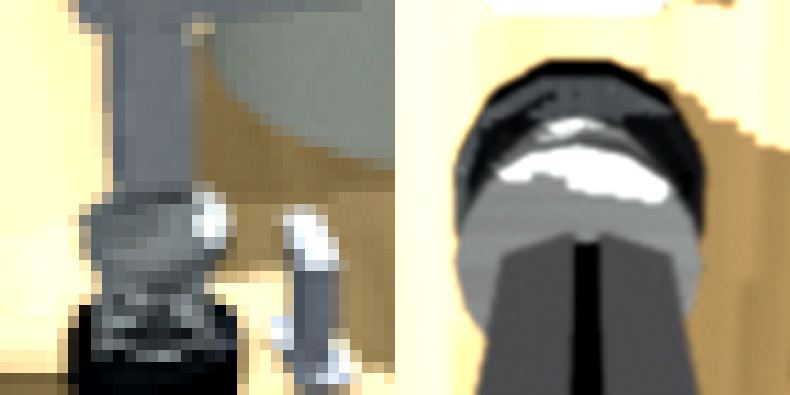

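Request:
{"api": "carry_out", "payload": {
  "targets": [
    [[0,0,0.02,0,0,0,1],[0,0,0.02,0,0,0,1],[0,0,0,0,0,0,1],[0,0,0,0,0,0,1],[0,0,0,0,0,0,1]]
  ]
}}

```text
clock: 6.42
eef_pos: [559.6, 209.5, 65.1]
tool_rot: [0.998, 0.066, -0.0, -0.0]
wrist_force: [-0.3, 0.0, -0.5]
grip_width: 0.6
```

Request:
{"api": "carry_out", "payload": {
  "targets": [
    [[0,0,0.02,0,0,0,1],[0,0,0,0,0,0,1],[0,0,0,0,0,0,1],[0,0,0,0,0,0,1]]
  ]
}}

```text
clock: 6.75
eef_pos: [560.0, 209.6, 62.5]
tool_rot: [0.998, 0.066, 0.0, -0.0]
wrist_force: [-0.4, -0.1, 6.0]
grip_width: 0.4
```

```bash
cat > v.py <<'E'
from h import *
import sys
s=status.sense();print(s["clock"],s["eef_pos"],s["wrist_force"],s["torque"])
c,r=map(int,sys.argv[2:4])
a=read_camera("side");b=read_camera("wrist")
f=lambda x:np.clip((x.astype(float)-40)*1.8,0,255).astype(np.uint8)
cv2.imwrite(sys.argv[1],np.hstack([cv2.resize(f(a[r-17:r+18,c-17:c+18]),(395,395),interpolation=0),cv2.resize(f(b[165:255,210:300]),(395,395),interpolation=2)]))
E
python3 v.py pics/s8.png 242 157
```

```text
6.75 [559.96151368 209.61976902  62.47084516] [-0.40839342 -0.11881422  6.0254389 ] [0.01910734 0.15618123 0.05162081]
```

View pics/s8.png

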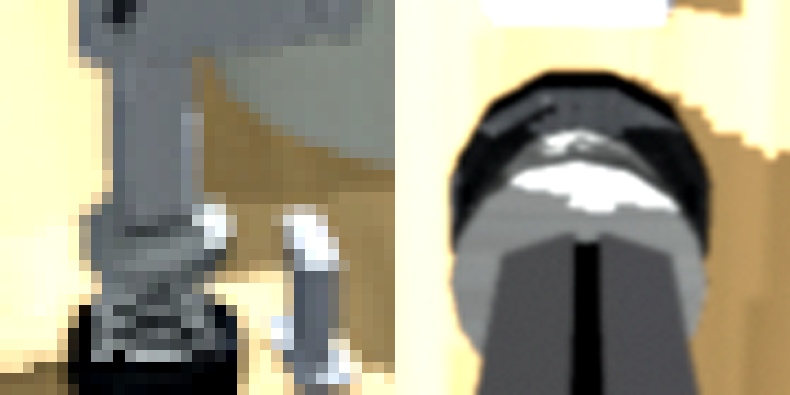

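Contact happens between TCP z 65.1 and 62.5 (6 N), so the tips sit about 24 mm short of the reported TCP. I'll back off slightly to bracket the contact height.

Request:
{"api": "carry_out", "payload": {
  "targets": [
    [[0,0,-0.008,0,0,0,1],[0,0,0,0,0,0,1],[0,0,0,0,0,0,1],[0,0,0,0,0,0,1]]
  ]
}}

```text
clock: 7.18
eef_pos: [559.8, 209.5, 63.4]
tool_rot: [0.998, 0.066, 0.0, -0.0]
wrist_force: [0.3, 0.4, 4.8]
grip_width: 0.1
```

Request:
{"api": "carry_out", "payload": {
  "targets": [
    [[0,0,0.02,0,0,0,1],[0,0,0.014,0,0,0,1],[0,0,0,0,0,0,1],[0,0,0,0,0,0,1],[0,0,0,0,0,0,1]]
  ]
}}

```text
clock: 7.6
eef_pos: [559.8, 209.5, 58.6]
tool_rot: [0.998, 0.066, 0.0, -0.0]
wrist_force: [-2.2, -1.4, 10.8]
grip_width: 0.3
```

Request:
{"api": "carry_out", "payload": {
  "targets": [
    [[0,0,0.012,0,0,0,1],[0,0,0.012,0,0,0,1],[0,0,0.01,0,0,0,1],[0,0,0.006,0,0,0,1],[0,0,0.002,0,0,0,1],[0,0,0,0,0,0,1],[0,0,0,0,0,0,1],[0,0,0,0,0,0,1],[0,0,0,0,0,0,1],[0,0,0,0,0,0,1]]
  ]
}}

```text
clock: 8.43
eef_pos: [559.8, 209.5, 52.8]
tool_rot: [0.998, 0.066, 0.0, 0.0]
wrist_force: [-4.5, -1.3, 17.7]
grip_width: 0.4
```

```bash
python3 v.py pics/s9.png 242 157
```

```text
8.4333 [559.84613784 209.53703862  52.76099975] [-4.5166204  -1.31423244 17.71415893] [-0.53976492  1.09389378 -0.02689017]
```

View pics/s9.png

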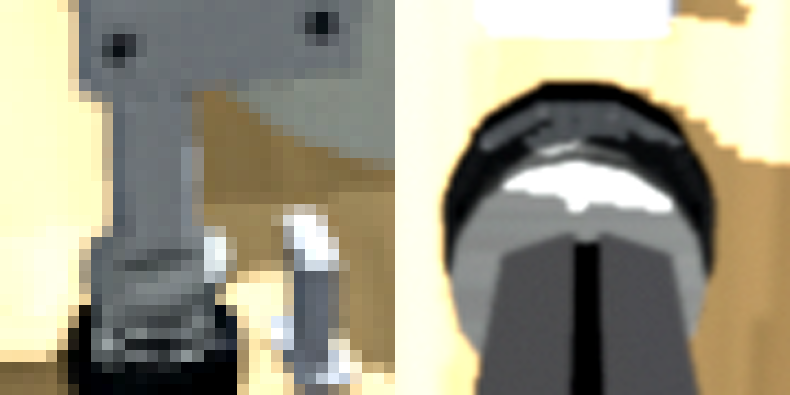

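Request:
{"api": "carry_out", "payload": {
  "targets": [
    [[0,0,0.004,0,0,0,1],[0,0,0,0,0,0,1],[0,0,0,0,0,0,1],[0,0,0,0,0,0,1],[0,0,0,0,0,0,1],[0,0,0,0,0,0,1],[0,0,0,0,0,0,1],[0,0,0,0,0,0,1]]
  ]
}}

```text
clock: 9.2
eef_pos: [559.9, 209.6, 52.2]
tool_rot: [0.998, 0.066, 0.0, 0.0]
wrist_force: [-4.3, -2.5, 17.6]
grip_width: 0.4
```

Request:
{"api": "carry_out", "payload": {
  "targets": [
    [[0,0,-0.07,0,0,0,1],[0,0,-0.1,0,0,0,1],[0,0,-0.05,0,0,0,1],[0,0.1,0,0,0,0,1],[0,0.2,0,0,0,0,1],[0,0.2,0,0,0,0,1],[0,0.2,0,0,0,0,1],[0,0.1,0,0,0,0,1],[0,0,0.05,0,0,0,1],[0,0,0.05,0,0,0,1],[0,0,0,0,0,0,1],[0,0,0,0,0,0,1],[0,0,0,0,0,0,1]]
  ]
}}

```text
clock: 10.28
eef_pos: [575.1, 91.8, 69.2]
tool_rot: [0.998, 0.067, -0.0, -0.0]
wrist_force: [0.1, 1.2, -0.3]
grip_width: 0.8
```

```bash
python3 v.py pics/s10.png 252 182
```

```text
10.2833 [575.12781759  91.8082564   69.16974416] [ 0.13138642  1.21899185 -0.3292065 ] [ 0.01770421 -0.02549467  0.0307433 ]
```

View pics/s10.png

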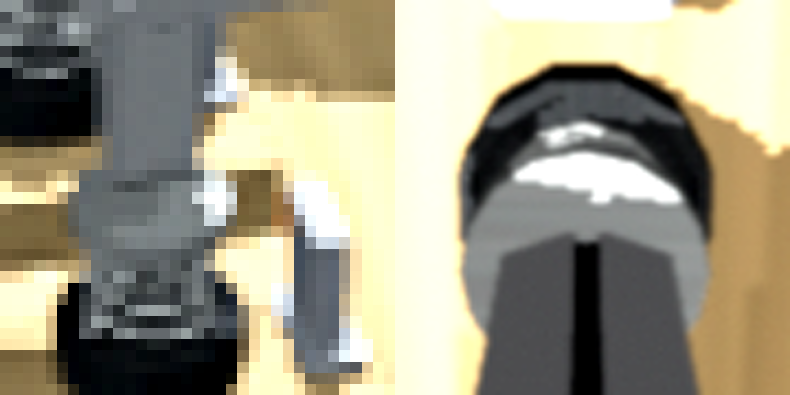

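Request:
{"api": "carry_out", "payload": {
  "targets": [
    [[0,0,0.014,0,0,0,1],[0,0,0.014,0,0,0,1],[0,0,0.014,0,0,0,1],[0,0,0.008,0,0,0,1],[0,0,0,0,0,0,1],[0,0,0,0,0,0,1],[0,0,0,0,0,0,1]]
  ]
}}

```text
clock: 10.97
eef_pos: [575.5, 90.6, 62.0]
tool_rot: [0.998, 0.066, 0.0, -0.0]
wrist_force: [-2.1, -0.1, 5.6]
grip_width: 0.4
```

Request:
{"api": "carry_out", "payload": {
  "targets": [
    [[0,0,0.014,0,0,0,1],[0,0,0.014,0,0,0,1],[0,0,0.014,0,0,0,1],[0,0,0.012,0,0,0,1],[0,0,0.006,0,0,0,1],[0,0,0.003,0,0,0,1],[0,0,0,0,0,0,1],[0,0,0,0,0,0,1],[0,0,0,0,0,0,1],[0,0,0,0,0,0,1]]
  ]
}}

```text
clock: 11.8
eef_pos: [575.6, 90.7, 53.1]
tool_rot: [0.998, 0.066, 0.0, 0.0]
wrist_force: [-4.6, -0.7, 15.4]
grip_width: 0.4
```

Request:
{"api": "carry_out", "payload": {
  "targets": [
    [[0,0,0,0,0,0,1],[0,0,0,0,0,0,1],[0,0,0,0,0,0,1],[0,0,0,0,0,0,1],[0,0,0,0,0,0,1],[0,0,0,0,0,0,1],[0,0,0,0,0,0,1],[0,0,0,0,0,0,1],[0,0,0,0,0,0,1]]
  ]
}}

```text
clock: 12.55
eef_pos: [575.6, 90.7, 53.1]
tool_rot: [0.998, 0.066, 0.0, 0.0]
wrist_force: [-5.2, -1.1, 15.4]
grip_width: 0.4
```

```bash
python3 v.py pics/s11.png 252 182
```

```text
12.55 [575.57275979  90.67055583  53.13251938] [-5.18616104 -1.12671039 15.37291512] [-0.11436743  1.29659452  0.0413932 ]
```

View pics/s11.png

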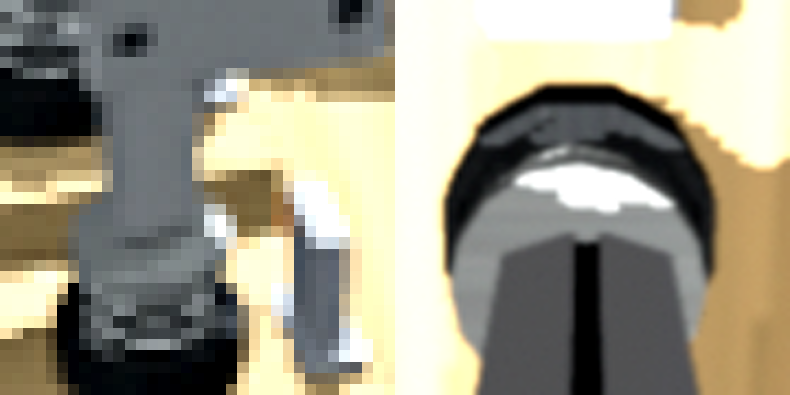

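Request:
{"api": "carry_out", "payload": {
  "targets": [
    [[0,0,0.005,0,0,0,1],[0,0,0,0,0,0,1],[0,0,0,0,0,0,1],[0,0,0,0,0,0,1],[0,0,0,0,0,0,1],[0,0,0,0,0,0,1],[0,0,0,0,0,0,1],[0,0,0,0,0,0,1],[0,0,0,0,0,0,1]]
  ]
}}

```text
clock: 13.4
eef_pos: [575.6, 90.7, 52.4]
tool_rot: [0.998, 0.066, 0.0, 0.0]
wrist_force: [-5.6, -0.6, 15.1]
grip_width: 0.3
```

Request:
{"api": "carry_out", "payload": {
  "targets": [
    [[0,0,-0.07,0,0,0,1],[0,0,-0.1,0,0,0,1],[0,0,-0.05,0,0,0,1],[0,0.1,0,0,0,0,1],[0,0.2,0,0,0,0,1],[0,0.2,0,0,0,0,1],[0,0.2,0,0,0,0,1],[0,0.1,0,0,0,0,1],[0,0,0.05,0,0,0,1],[0,0,0.05,0,0,0,1],[0,0,0,0,0,0,1],[0,0,0,0,0,0,1],[0,0,0,0,0,0,1]]
  ]
}}

```text
clock: 14.48
eef_pos: [591.1, -27.2, 69.5]
tool_rot: [0.998, 0.067, -0.0, -0.0]
wrist_force: [-0.1, -0.7, 0.1]
grip_width: 0.3
```

```bash
python3 v.py pics/s12.png 263 212
```

```text
14.4833 [591.12763917 -27.20945511  69.53808582] [-0.07032964 -0.72556365  0.07975843] [ 0.07280494  0.02520062 -0.03075185]
```

View pics/s12.png

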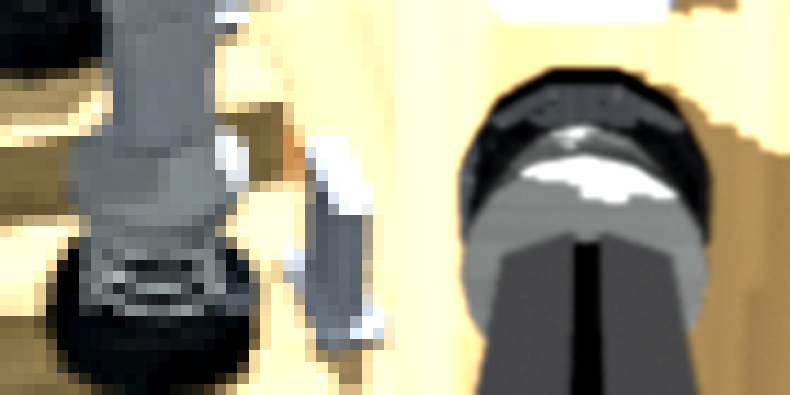

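Request:
{"api": "carry_out", "payload": {
  "targets": [
    [[0,0,0.014,0,0,0,1],[0,0,0.014,0,0,0,1],[0,0,0.014,0,0,0,1],[0,0,0.008,0,0,0,1],[0,0,0,0,0,0,1],[0,0,0,0,0,0,1],[0,0,0,0,0,0,1]]
  ]
}}

```text
clock: 15.17
eef_pos: [591.3, -28.3, 62.2]
tool_rot: [0.998, 0.066, 0.0, -0.0]
wrist_force: [0.5, 0.6, 2.0]
grip_width: -0.1
```

Request:
{"api": "carry_out", "payload": {
  "targets": [
    [[0,0,0.014,0,0,0,1],[0,0,0.014,0,0,0,1],[0,0,0.014,0,0,0,1],[0,0,0.012,0,0,0,1],[0,0,0,0,0,0,1],[0,0,0,0,0,0,1],[0,0,0,0,0,0,1],[0,0,0,0,0,0,1]]
  ]
}}

```text
clock: 15.83
eef_pos: [591.4, -28.4, 54.1]
tool_rot: [0.998, 0.066, 0.0, -0.0]
wrist_force: [-1.0, 1.1, 7.2]
grip_width: 0.5
```

Force is much lower here. I'll go to the same depth of 52.4 and hold.

Request:
{"api": "carry_out", "payload": {
  "targets": [
    [[0,0,0.007,0,0,0,1],[0,0,0.005,0,0,0,1],[0,0,0,0,0,0,1],[0,0,0,0,0,0,1],[0,0,0,0,0,0,1],[0,0,0,0,0,0,1],[0,0,0,0,0,0,1],[0,0,0,0,0,0,1],[0,0,0,0,0,0,1],[0,0,0,0,0,0,1],[0,0,0,0,0,0,1],[0,0,0,0,0,0,1],[0,0,0,0,0,0,1],[0,0,0,0,0,0,1],[0,0,0,0,0,0,1]]
  ]
}}

```text
clock: 17.08
eef_pos: [591.4, -28.4, 52.4]
tool_rot: [0.998, 0.066, 0.0, -0.0]
wrist_force: [-2.2, 1.4, 7.9]
grip_width: 0.6
```

```bash
python3 v.py pics/s13.png 263 212
```

```text
17.0833 [591.38850226 -28.39645094  52.37951787] [-2.17155242  1.38410191  7.88503803] [0.38159393 0.44120661 0.02483046]
```

View pics/s13.png

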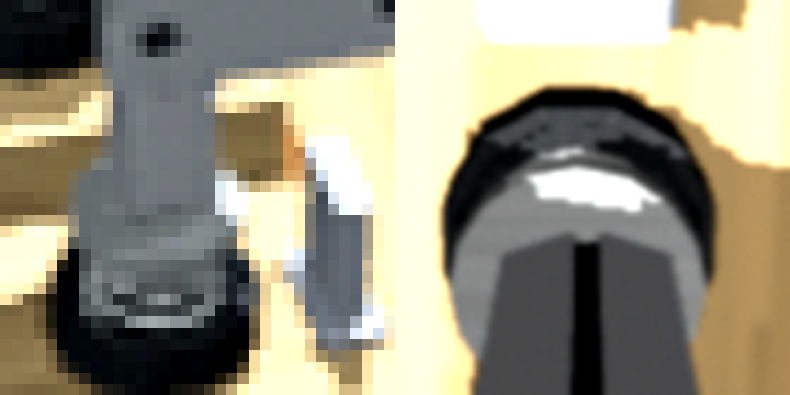

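Readings: left about 17.6 N, middle about 15.2 N, right about 7.9 N, so the right spring is the tired one. Next I raise and go to the weight with the gripper open.

Request:
{"api": "carry_out", "payload": {
  "targets": [
    [[0,0,-0.1,0,0,0,1],[0,0,-0.24,0,0,0,1],[0,0,-0.24,0,0,0,1],[0,0,-0.24,0,0,0,0],[0,0,-0.2,0,0,0,0],[-0.115,0.207,0,0,0,0,0],[-0.115,0.207,0,0,0,0,0],[-0.115,0.207,0,0,0,0,0],[-0.115,0.207,0,0,0,0,0],[-0.115,0.207,0,0,0,0,0],[-0.115,0.207,0,0,0,0,0],[-0.115,0.207,0,0,0,0,0],[-0.115,0.207,0,0,0,0,0],[0,0,0,0,0,0,0],[0,0,0,0,0,0,0],[0,0,0,0,0,0,0],[0,0,0,0,0,0,0],[0,0,0,0,0,0,0]]
  ]
}}

```text
clock: 18.68
eef_pos: [487.7, -291.7, 205.1]
tool_rot: [0.998, 0.067, 0.0, -0.0]
wrist_force: [-0.0, 0.5, -0.1]
grip_width: 93.2
```

```bash
python3 - <<'E'
from h import *
s=status.sense();print(s["clock"],s["eef_pos"],s["tool_rot"],s["wrist_force"],s["grip_width"])
cv2.imwrite("pics/w14.png",read_camera("wrist"))
a=read_camera("side");cv2.imwrite("pics/s14.png",cv2.resize(a[200:384,100:356],None,fx=3,fy=3,interpolation=2))
cv2.imwrite("pics/t14.png",cv2.resize(read_camera("top")[150:270,230:430],None,fx=4,fy=4,interpolation=2))
for c in("side","wrist"):print(proj(c,s["eef_pos"]))
E
```

```text
18.6833 [ 487.69614535 -291.6607627   205.1178755 ] [ 9.97754196e-01  6.69816531e-02  2.09029190e-05 -1.50889368e-04] [-0.04910894  0.49920582 -0.12324667] 93.17578232852814
[222.8670044 256.6103056]
[252.36687839 217.72852691]
```

View pics/w14.png

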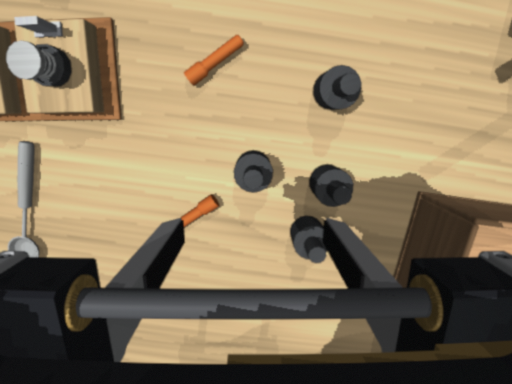

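View pics/s14.png

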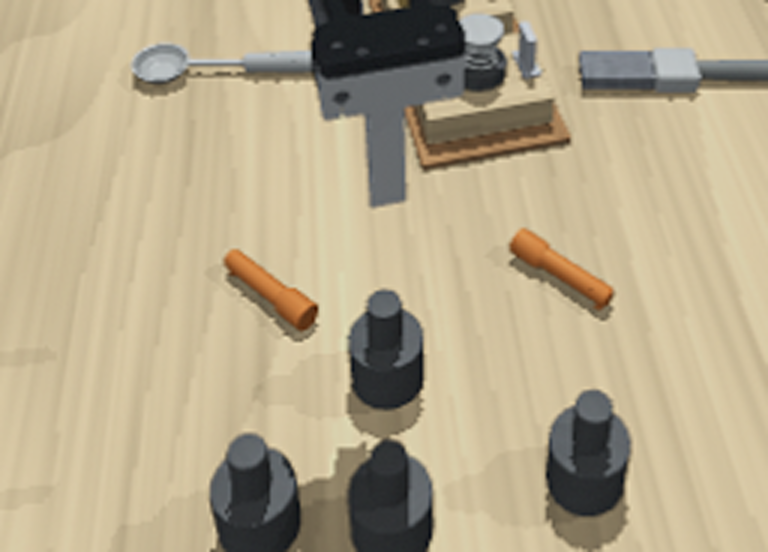

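The wrist view shows the target weight at (254,172), with its grip top at (254,178), neighbours at (332,186) and (310,240), and a peg at (200,210). The open tips are about 24 mm short of the nominal TCP as well. I'll refine the grip position.

```bash
python3 - <<'E'
from h import *
a=read_camera("wrist");cv2.imwrite("pics/c15.png",cv2.resize(a[140:200,220:290],None,fx=8,fy=8,interpolation=2))
for d in mark_of("wrist","weight_mid")[:4]: print(d["p"],d["location"],atz("wrist",d["location"],41).round(1))
print(atz("wrist",(254,178),82).round(1), status.sense()["eef_pos"])
E
```

```text
0.89 [338.1, 87.1] [ 610.6 -381.    41. ]
0.83 [311.0, 238.8] [ 408.9 -384.5   41. ]
0.63 [255.3, 172.9] [ 491.  -294.8   41. ]
0.6 [334.7, 189.6] [ 482.8 -402.7   41. ]
[ 492.5 -292.8   82. ] [ 487.34665242 -292.50279446  205.1914609 ]
```

View pics/c15.png

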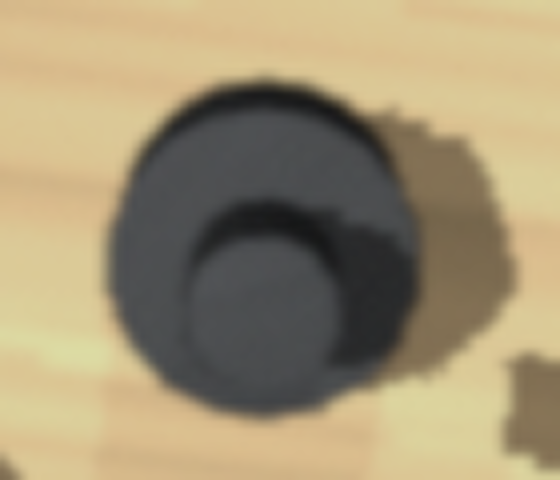

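Request:
{"api": "carry_out", "payload": {
  "targets": [
    [[0.015,0,0.1,0,0,0,0],[0.01,0,0.2,0,0,0,0],[0,0,0.2,0,0,0,0],[0,0,0.2,0,0,0,0],[0,0,0.2,0,0,0,0],[0,0,0.15,0,0,0,0],[0,0,0.08,0,0,0,0],[0,0,0.04,0,0,0,0],[0,0,0,0,0,0,0],[0,0,0,0,0,0,0],[0,0,0,0,0,0,0]]
  ]
}}

```text
clock: 19.85
eef_pos: [491.8, -292.8, 31.1]
tool_rot: [0.998, 0.066, 0.001, 0.001]
wrist_force: [1.2, -0.1, -1.2]
grip_width: 94.0
```

```bash
python3 - <<'E'
from h import *
s=status.sense();print(s["clock"],s["eef_pos"],s["tool_rot"],s["wrist_force"],s["grip_width"])
a=read_camera("wrist")[130:300,130:380];b=read_camera("side")[260:350,170:290]
cv2.imwrite("pics/c16.png",np.hstack([cv2.resize(b,(420,315),interpolation=2),cv2.resize(a,(380,315),interpolation=2)]))
E
```

```text
19.85 [ 491.75697654 -292.83572737   31.09563065] [9.97822186e-01 6.59534636e-02 8.62699361e-04 5.30423434e-04] [ 1.24677865 -0.14751142 -1.21772528] 94.0109989405953
```

View pics/c16.png

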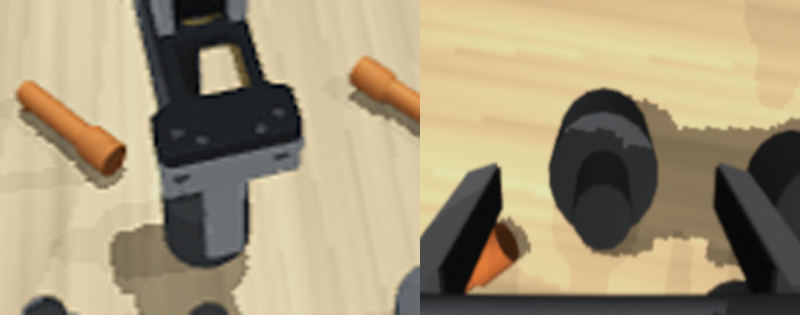

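Request:
{"api": "carry_out", "payload": {
  "targets": [
    [[0,0,0,0,0,0,1],[0,0,0,0,0,0,1],[0,0,0,0,0,0,1],[0,0,0,0,0,0,1],[0,0,0,0,0,0,1],[0,0,0,0,0,0,1],[0,0,0,0,0,0,1],[0,0,0,0,0,0,1]]
  ],
  "newtons": 45
}}

```text
clock: 20.62
eef_pos: [490.9, -292.4, 29.7]
tool_rot: [0.998, 0.066, 0.0, -0.0]
wrist_force: [0.1, 0.2, 0.2]
grip_width: 44.1
```

Request:
{"api": "carry_out", "payload": {
  "targets": [
    [[0,0,0,0,0,0,1],[0,0,0,0,0,0,1],[0,0,0,0,0,0,1],[0,0,0,0,0,0,1],[0,0,0,0,0,0,1],[0,0,0,0,0,0,1]]
  ]
}}

```text
clock: 21.12
eef_pos: [490.8, -292.1, 29.6]
tool_rot: [0.998, 0.066, -0.0, -0.0]
wrist_force: [0.8, 2.3, -1.0]
grip_width: 23.3
```

```bash
python3 - <<'E'
from h import *
s=status.sense();print(s["clock"],s["eef_pos"],s["tool_rot"],s["wrist_force"],s["grip_width"])
a=read_camera("wrist")[130:300,130:380];b=read_camera("side")[260:350,170:290]
cv2.imwrite("pics/c17.png",np.hstack([cv2.resize(b,(420,315),interpolation=2),cv2.resize(a,(380,315),interpolation=2)]))
E
```

```text
21.1167 [ 490.77774633 -292.10290858   29.58679786] [ 9.97813509e-01  6.60920399e-02 -9.35778982e-05 -1.88694873e-04] [ 0.83815213  2.28924724 -1.01084058] 23.32028585820578
```

View pics/c17.png

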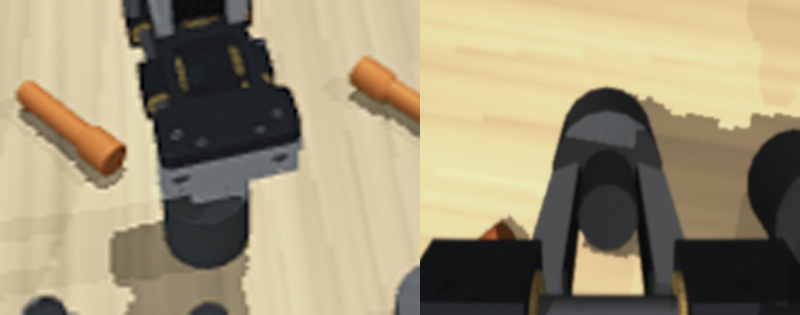

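Request:
{"api": "carry_out", "payload": {
  "targets": [
    [[0,0,-0.05,0,0,0,1],[0,0,-0.1,0,0,0,1],[0,0,-0.15,0,0,0,1],[0,0,-0.2,0,0,0,1],[0,0,-0.2,0,0,0,1],[0,0,-0.15,0,0,0,1],[0,0,-0.1,0,0,0,1],[0,0,-0.05,0,0,0,1],[0,0,0,0,0,0,1],[0,0,0,0,0,0,1],[0,0,0,0,0,0,1]]
  ]
}}

```text
clock: 22.13
eef_pos: [490.0, -292.1, 178.3]
tool_rot: [0.998, 0.066, -0.001, -0.001]
wrist_force: [0.2, 0.0, -9.0]
grip_width: 23.1
```

Request:
{"api": "carry_out", "payload": {
  "targets": [
    [[0.03,-0.055,0,0,0,0,1],[0.06,-0.11,0,0,0,0,1],[0.09,-0.166,0,0,0,0,1],[0.09,-0.166,0,0,0,0,1],[0.09,-0.166,0,0,0,0,1],[0.09,-0.166,0,0,0,0,1],[0.09,-0.166,0,0,0,0,1],[0.09,-0.166,0,0,0,0,1],[0.09,-0.166,0,0,0,0,1],[0.09,-0.166,0,0,0,0,1],[0.06,-0.11,0,0,0,0,1],[0.03,-0.05,0,0,0,0,1],[0,0,0,0,0,0,1],[0,0,0,0,0,0,1],[0,0,0,0,0,0,1],[0,0,0,0,0,0,1]]
  ]
}}

```text
clock: 23.47
eef_pos: [591.6, -30.1, 179.4]
tool_rot: [0.998, 0.065, -0.0, 0.0]
wrist_force: [1.0, -0.4, -8.0]
grip_width: 23.0
```

```bash
python3 - <<'E'
from h import *
s=status.sense();print(s["clock"],s["eef_pos"],s["tool_rot"],s["wrist_force"],s["grip_width"])
cv2.imwrite("pics/w18.png",read_camera("wrist"))
b=read_camera("side")[120:260,180:340];t=read_camera("top")[140:230,220:330]
cv2.imwrite("pics/c18.png",np.hstack([cv2.resize(b,(400,350),interpolation=2),cv2.resize(t,(400,350),interpolation=2)]))
E
```

```text
23.4667 [591.59401182 -30.06603748 179.41528288] [ 9.97870301e-01  6.52282977e-02 -3.10699298e-04  1.85675364e-04] [ 0.98672226 -0.41013006 -8.03453985] 22.956910805244437
```

View pics/w18.png

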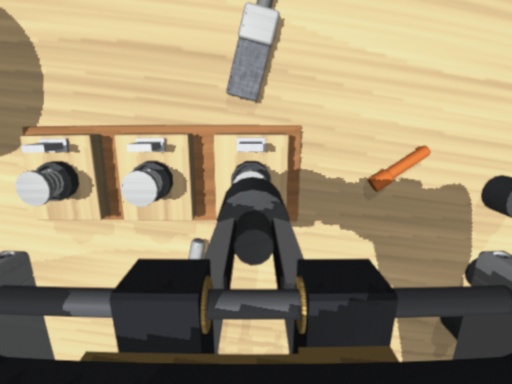

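View pics/c18.png

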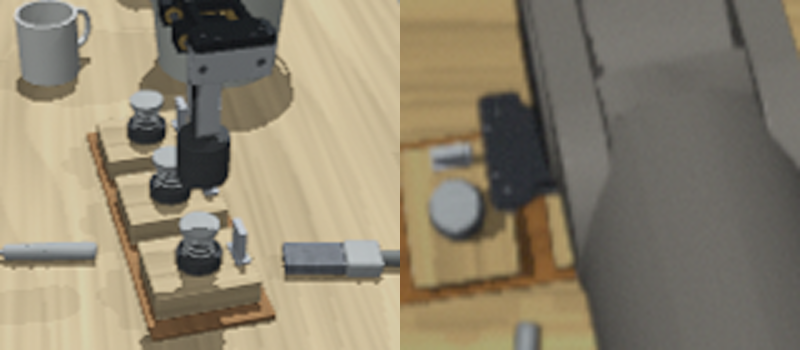

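Request:
{"api": "carry_out", "payload": {
  "targets": [
    [[0,0,0.05,0,0,0,1],[0,0,0.08,0,0,0,1],[0,0,0.08,0,0,0,1],[0,0,0.08,0,0,0,1],[0,0,0.05,0,0,0,1],[0,0,0.02,0,0,0,1],[0,0,0,0,0,0,1],[0,0,0,0,0,0,1],[0,0,0,0,0,0,1],[0,0,0,0,0,0,1]]
  ]
}}

```text
clock: 24.45
eef_pos: [592.4, -28.8, 126.3]
tool_rot: [0.998, 0.066, 0.0, 0.0]
wrist_force: [0.5, 0.1, -9.1]
grip_width: 23.0
```

```bash
python3 - <<'E'
from h import *
s=status.sense();print(s["clock"],s["eef_pos"],s["tool_rot"],s["wrist_force"],s["grip_width"])
f=lambda x:np.clip((x.astype(float)-5)*2,0,255).astype(np.uint8)
a=f(read_camera("wrist"))[130:270,170:330]
b=f(read_camera("side"))[175:235,225:295]
cv2.imwrite("pics/c19.png",np.hstack([cv2.resize(b,(400,350),interpolation=0),cv2.resize(a,(400,350),interpolation=2)]))
E
```

```text
24.45 [592.4104106  -28.80312054 126.29055006] [9.97821207e-01 6.59743091e-02 4.79029263e-04 2.67909914e-05] [ 0.51679042  0.13425248 -9.1272468 ] 23.02493349761616
```

View pics/c19.png

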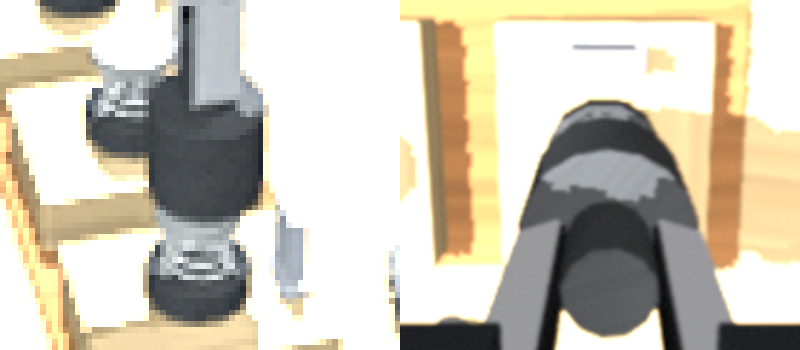

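Request:
{"api": "carry_out", "payload": {
  "targets": [
    [[-0.01,-0.005,0,0,0,0,1],[-0.01,-0.005,0,0,0,0,1],[0,0,0.012,0,0,0,1],[0,0,0.012,0,0,0,1],[0,0,0.01,0,0,0,1],[0,0,0.01,0,0,0,1],[0,0,0.01,0,0,0,1],[0,0,0.007,0,0,0,1],[0,0,0,0,0,0,1],[0,0,0,0,0,0,1],[0,0,0,0,0,0,1]]
  ]
}}

```text
clock: 25.47
eef_pos: [588.9, -27.7, 116.7]
tool_rot: [0.998, 0.066, 0.0, -0.0]
wrist_force: [-0.9, 0.4, -7.4]
grip_width: 23.4
```

```bash
python3 - <<'E'
from h import *
s=status.sense();print(s["clock"],s["eef_pos"],s["tool_rot"],s["wrist_force"],s["grip_width"])
f=lambda x:np.clip((x.astype(float)-5)*2,0,255).astype(np.uint8)
a=f(read_camera("wrist"))[130:270,170:330]
b=f(read_camera("side"))[175:235,225:295]
cv2.imwrite("pics/c20.png",np.hstack([cv2.resize(b,(400,350),interpolation=0),cv2.resize(a,(400,350),interpolation=2)]))
E
```

```text
25.4667 [588.92429287 -27.71941391 116.67750344] [ 9.97820836e-01  6.59816155e-02  7.12024958e-05 -1.87275345e-05] [-0.88088117  0.37126502 -7.383295  ] 23.377162760096002
```

View pics/c20.png

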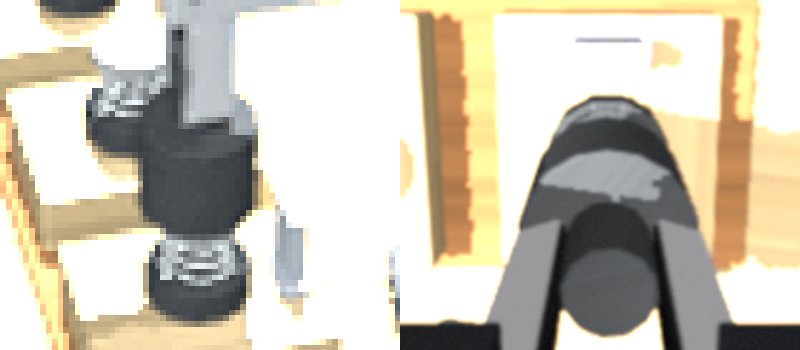

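Now centred in both views and touching. I'll lower the weight to the mark.

Request:
{"api": "carry_out", "payload": {
  "targets": [
    [[0,0,0.01,0,0,0,1],[0,0,0.01,0,0,0,1],[0,0,0.01,0,0,0,1],[0,0,0.01,0,0,0,1],[0,0,0.01,0,0,0,1],[0,0,0.01,0,0,0,1],[0,0,0.006,0,0,0,1],[0,0,0,0,0,0,1],[0,0,0,0,0,0,1],[0,0,0,0,0,0,1],[0,0,0,0,0,0,1]]
  ]
}}

```text
clock: 26.48
eef_pos: [589.0, -27.7, 106.8]
tool_rot: [0.998, 0.066, 0.0, -0.0]
wrist_force: [-1.2, 0.1, -1.8]
grip_width: 23.3
```

Request:
{"api": "carry_out", "payload": {
  "targets": [
    [[0,0,0.008,0,0,0,1],[0,0,0.006,0,0,0,1],[0,0,0,0,0,0,1],[0,0,0,0,0,0,1],[0,0,0,0,0,0,1]]
  ]
}}

```text
clock: 26.9
eef_pos: [588.9, -27.7, 104.6]
tool_rot: [0.998, 0.066, 0.0, -0.0]
wrist_force: [-1.2, 0.6, -0.6]
grip_width: 23.2
```

```bash
python3 - <<'E'
from h import *
s=status.sense();print(s["clock"],s["eef_pos"],s["tool_rot"],s["wrist_force"],s["torque"],s["grip_width"])
f=lambda x:np.clip((x.astype(float)-5)*2,0,255).astype(np.uint8)
a=f(read_camera("wrist"))[130:270,170:330]
b=f(read_camera("side"))[175:235,225:295]
cv2.imwrite("pics/c21.png",np.hstack([cv2.resize(b,(400,350),interpolation=0),cv2.resize(a,(400,350),interpolation=2)]))
E
```

```text
26.9 [588.92226782 -27.66211925 104.6086943 ] [ 9.97820277e-01  6.59900298e-02  7.94622276e-05 -6.20127072e-05] [-1.15751571  0.56883633 -0.59948846] [0.18092105 0.23275278 0.01637848] 23.175920595318654
```

View pics/c21.png

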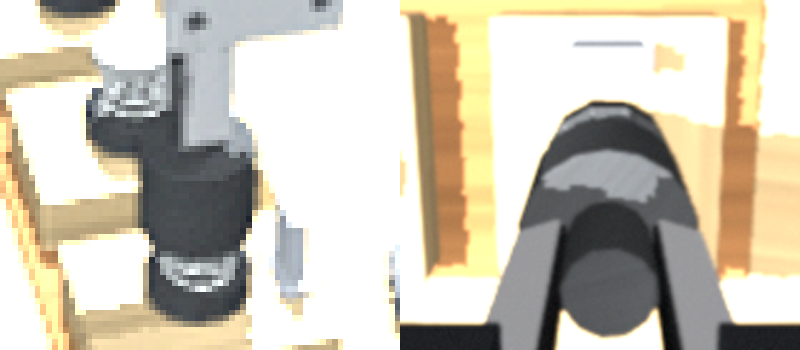

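The weight is fully carried (force ≈ -0.6 N, depth ≈ 12-13 mm). I'll open gently.

Request:
{"api": "carry_out", "payload": {
  "targets": [
    [[0,0,0,0,0,0,0.74],[0,0,0,0,0,0,0.72],[0,0,0,0,0,0,0.7],[0,0,0,0,0,0,0.66],[0,0,0,0,0,0,0.6],[0,0,0,0,0,0,0.5],[0,0,0,0,0,0,0.4],[0,0,0,0,0,0,0.3],[0,0,0,0,0,0,0.3],[0,0,0,0,0,0,0.3],[0,0,0,0,0,0,0.3]]
  ],
  "newtons": 10
}}

```text
clock: 27.92
eef_pos: [588.9, -27.7, 104.6]
tool_rot: [0.998, 0.066, 0.0, -0.0]
wrist_force: [0.1, -0.2, 0.0]
grip_width: 65.3
```

```bash
python3 - <<'E'
from h import *
s=status.sense();print(s["clock"],s["eef_pos"],s["wrist_force"],s["grip_width"])
f=lambda x:np.clip((x.astype(float)-5)*2,0,255).astype(np.uint8)
a=f(read_camera("wrist"))[130:270,170:330]
b=f(read_camera("side"))[175:235,225:295]
cv2.imwrite("pics/c22.png",np.hstack([cv2.resize(b,(400,350),interpolation=0),cv2.resize(a,(400,350),interpolation=2)]))
E
```

```text
27.9167 [588.85699112 -27.72550525 104.56319781] [ 0.09822702 -0.15566319  0.00953467] 65.29950149485722
```

View pics/c22.png

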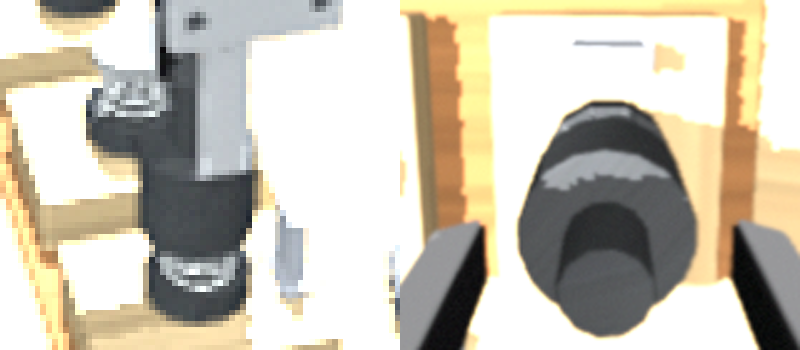

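Request:
{"api": "carry_out", "payload": {
  "targets": [
    [[0,0,-0.04,0,0,0,0.3],[0,0,-0.1,0,0,0,0.3],[0,0,-0.2,0,0,0,0.3],[0,0,-0.2,0,0,0,0.3],[0,0,-0.2,0,0,0,0.3],[0,0,-0.1,0,0,0,0.3],[-0.2,0,-0.05,0,0,0,0.3],[-0.2,0,0,0,0,0,0.3],[-0.15,0,0,0,0,0,0.3],[0,0,0,0,0,0,0.3],[0,0,0,0,0,0,0.3],[0,0,0,0,0,0,0.3]]
  ]
}}

```text
clock: 29.02
eef_pos: [507.6, -38.5, 238.6]
tool_rot: [0.998, 0.066, 0.001, 0.0]
wrist_force: [0.6, 0.0, 0.6]
grip_width: 65.5
```

```bash
python3 - <<'E'
from h import *
s=status.sense();print(s["clock"],s["eef_pos"],s["wrist_force"],s["grip_width"])
cv2.imwrite("pics/w23.png",read_camera("wrist"))
for d in mark_of("wrist","weight_mid")[:3]: print(d["p"],d["location"],atz("wrist",d["location"],117).round(1))
b=read_camera("side");cv2.imwrite("pics/s23.png",cv2.resize(b[130:260,180:340],None,fx=4,fy=4,interpolation=0))
E
```

```text
29.0167 [507.61973613 -38.53112547 238.63500923] [0.62757227 0.01532908 0.64341111] 65.54429690805793
0.88 [489.7, 218.4] [ 502.2 -337.3  117. ]
0.75 [461.5, 261.2] [ 440.7 -319.7  117. ]
0.59 [252.2, 109.9] [588.7 -26.4 117. ]
```

View pics/w23.png

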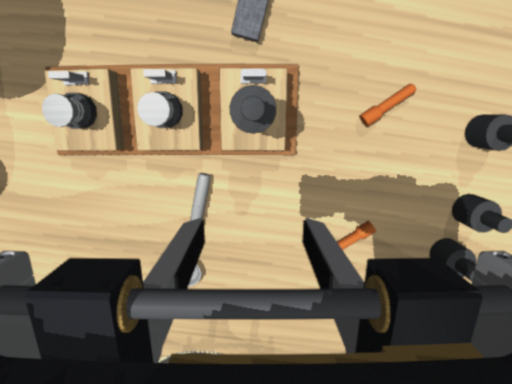

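View pics/s23.png

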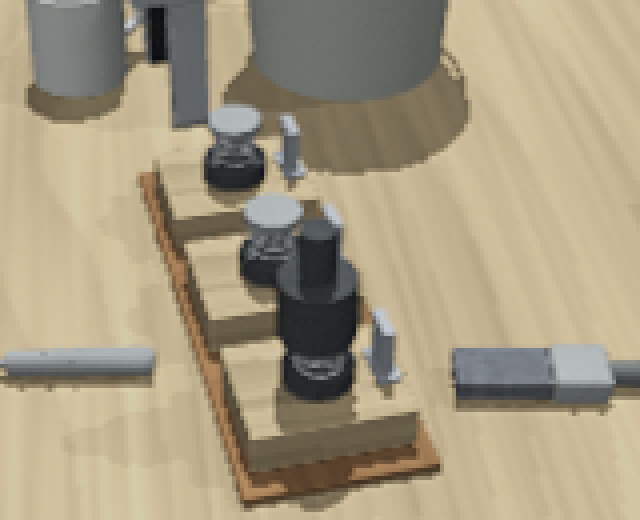

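The weight stands upright on the right cap, at wrist pixel (252,110) and side crop (318,300). The other two caps are free and the gripper is clear, so I'm handing in.

```bash
python3 -c "
from rig import *
print(ctrl.finish_job())"
```

```text
the job is handed in; nothing more can be done
None
```

I pressed the three springs left to right. The right one pushed back least, so I set the steel weight on its cap and handed the job in at about 29 s. No verdict is reported, so the results below are my own readings.

| Spring | Force when held near the mark |
|---|---|
| Left | 17.6 N |
| Middle | about 15.2 N |
| Right | 7.9 N |

- **Spring readings:** The middle reading is slightly under the 16 to 20 N given for a sound spring, and the right one slightly under the 8 to 9 N given for a tired one. The gap between them still leaves no doubt which is tired.
- **Weight:** I took the leftmost of the four look-alikes. The last pictures show it upright and released, within about 4 mm of the cap's centre. The cap is pressed roughly 12 to 13 mm by the arm's height reading, though I could not measure that directly.
- **Everything else:** The other two caps are back up and the gripper is clear. The spoon, brush and the pegs in view look undisturbed; I did not measure any bystander's position.
- **What disagreed:** The fingertips ended about 24 mm short of the stated tool point. I found the real contact height by force, so the press depths carry about ±0.8 mm of uncertainty.

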